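# Turn a barrow wheel spoke by spoke until its valve is at the top

### The job

The barrow wheel in the blue fork has a newly fitted tyre that needs air: push its spokes lightly with the fingertips to turn it clockwise, as seen from the side with the brass axle nut (the robot's left), until the valve stem with the white cap stands straight above the hub at the very top of the wheel, and leave it standing there. Do not turn the wheel back the other way, because the bearing cone behind the brass nut is not locked yet and would unscrew. Keep off the tyre, whose bead is not seated, and off the valve stem, take hold of nothing, and leave the pulley, tin, screwdriver and hammer where they are.

Things in the scene. Friction and masses are not known exactly. Their poses are not given: they have to be found in the camera images.
- fork: fixed blue barrow fork on grey legs. Origin on the bench below the hub; x level along the axle, away from the brass nut (roughly to the robot's right); y along the rails; z up. Two rails 18 mm thick, 30 mm high, centred 58 mm either side of the wheel's middle plane at hub height, from y -205 to +315 mm: fingers reach the spokes over a rail, in the wheel's upper half. Axle ends reach to 94 mm
- wheel (a joint): wheel angle, rad: 0 (or 2 pi, 4 pi) when the valve is straight above the hub; grows as the wheel turns clockwise seen from the brass nut's side (its top goes to the fork's -y); 1.3 to 3.1 at the start. No stops. The bearing drags with about 0.35 N m: some 5 N on a spoke turns it, and it stays where it is left
- hub (a point): centre of the orange wheel, 172 mm above the bench; turns with it: z points to the valve, x along the axle away from the brass nut. Hub 54 mm in diameter, 64 mm long (cones 84 mm). Five straight radial spokes 18 mm wide, faces 15 mm either side of the middle plane, at 36, 108, 180, 252, 324 degrees from the valve; open windows from radius 27 to 98 mm; rim 42 mm wide, radius 98 to 114 mm
- tyre: black tyre on the rim, origin at the hub; round section 45 mm thick, from radius 110 to 155 mm, its sides 22.5 mm from the middle plane
- valve: valve stem with a white cap, fixed to the rim midway between two spokes in the middle plane, pointing from the rim to the hub: 12 mm thick at the cap, from radius 98 mm in to 72 mm. Origin at the hub, z axis towards the valve
- valve_cap (a point): middle of the white valve cap, 80 mm from the wheel's centre
- pulley: loose dark steel alternator pulley, 62 mm in diameter, 42 mm high, standing near the fork; origin under its centre
- tin: loose round tin with a yellow band and white lid, 68 mm in diameter, 75 mm high, standing near the fork; origin under its centre
- screwdriver: loose green-handled screwdriver 200 mm long lying near the fork on the brass nut's side; x along it towards the tip
- hammer: loose wooden-handled hammer 270 mm long lying on the other side of the fork; x along it towards the head

How it is judged:
By the outcome, as a careful person would: the job done as asked, in the order asked, and still so for the second after the job is handed in, with the robot touching nothing.
It also fails if it takes over 72 s, if anything falls off the work surface, if the arm or the gripper's body presses on something with over 40 N, if the wrist force passes 120 N, or if a joint passes its speed limit or range.

### The arm

A 6-joint arm with a two-finger parallel gripper is mounted at the origin on the work surface. World frame = base frame: x ahead of the robot, y to its left, z up, the work surface at z = 0. Lengths are in m, angles in rad, forces in N, time in s.
With the tool pointing down it reaches from about 0.375 to 0.75 m from the base axis. Payload 9 kg.
Tool frame: the origin (TCP) lies midway between the tips of the shut fingers; the grasp point (between the pads) lies 19 mm behind it (arm.hold_point_z is the distance from the TCP to the grasp point, in m); z points along the fingers, y is the line along which they close (so a half turn about z gives the same grasp; the last joint's range is limited). The gripper opens to 85 mm and grips with 20 to 120 N. Pads are 22 mm wide; open, the fingers measure 114 mm over their backs; the gripper's body (76 mm by 85 mm) begins 54 mm behind the grasp point. The pads swing forward as they close: fully open they stand 13 mm farther back than shut.
Start: joints at [-1.47, 0.104, 0.097, 1.564, 0, 1.353], TCP at [0.188, -0.57, 0.205] pointing down, gripper open.
Joint ranges: [-2.99, 2.99], [-0.84, 1.86], [-1.1, 1.16], [-1.84, 2.11], [-1.51, 1.56], [-3.14, 3.14]. Speed limits (rad/s): [2.22, 2.22, 2.57, 3.14, 3.14, 3.14].

### API

Orientations are given as a rotation vector (axis times angle).
In Python, from plant import arm gives the robot as it stands.
- The arm moves only by the tool apply_moves, never from a script. Its argument "rows" is a list of rows, each an object with "travel": the shift along the tool's x, y, z in mm, a list of three; "angular": the turn, a rotation vector about the tool's x, y, z in degrees, a list of three. A call has exactly 5 rows; each row is the pose to reach, as a shift and turn from the pose commanded when the call began, along the tool's axes at that moment; what a row does not reach only later rows make up. A row lasts 1/8 s, in which the tool goes at most 62.5 mm and 10.7 degrees, less where a joint would pass 70% of its speed; a pose out of reach is approached as far as the arm can. A call with a gripper value outside its range is refused whole. "hand" is the finger opening in mm, from 0 to 85.4, set as the call begins (left out, the last holds). The fingers move at their own pace and stop on an object; "newtons" is the grip in N (left out, the last holds). Time passes only in rows, so rows that repeat a pose let the fingers close, or fill a call up. It gives the time, the measured TCP pose, the force, the opening and the grip force at its end, in the units of the state.
- arm.get_state(): the state, without advancing time (a new reading comes with each control period).
- arm.get_image(name): name is "side" or "top" or "wrist"; returns a dict with "frame" (400x640x3 uint8, red, green, blue), "K" (3x3 intrinsics, pixels), "world_to_cam" (4x4, takes a point from world to camera coordinates). Camera axes: x right, y down, z forward; pixel columns grow to the right and rows downward; lengths in m; the calibration is good to about 2 mm. A picture is of the moment at which its call begins. There is no depth.
- arm.hand_in(): hands the job in; it is judged then, once.
Trained networks look in the newest picture that a camera, given by its name, has taken for a name from the list of things; names that differ only in an ending like _2 or _b are one class to them, and where a whole thing is asked for, a point or a joint stands for the part that bears it (a point fixed in the world has none). Each returns a list of dicts, best first, with "conf" (0 to 1); they miss things now and then, are a little off and sometimes report something else, mostly with a low value. They report only what shows in the picture. A call takes as long as a camera call.
- arm.look_for(camera, name): "bbox" ([left, top, right, bottom] in pixels, round what is visible of it).
- arm.outline_of(camera, name): "region" (400x640 bool, what is visible of it) and "bbox" ([left, top, right, bottom] in pixels, round what is visible of it).
The state is a dict: "t": time; "joint_positions": joint angles; "joint_vel": joint speeds; "tau": joint torques, N m; "eef_pos": TCP position; "tcp_rot": TCP orientation; "force": force on the tool from outside, world axes, zero at the start; "moment": the same for the moment, N m; "width": finger opening in m; "grip_force": force on a finger pad.
Only numpy, scipy, OpenCV 4.12 (cv2) and the standard library are available. Lean on these libraries where they do the work, as an engineer would, in place of code of your own. Each camera call takes 0.05 s, during which the arm holds its last target. There are 200 camera calls.

## Working session

There is one attempt and no reset: what is moved stays moved. The work goes in short steps, Python scripts to look and compute and a tool call to move; the robot and the scene stay as the last step left them, time stands still between calls to the robot, and variables do not carry over. Pictures are saved under pics/ and viewed, at most 10 in all, crops included, and the job is handed in when it is done.

Besides the shell and the picture viewer there is one more tool, called after "Emit:" as name(argument=value, ...) on one line, values as JSON. apply_moves: Moves the arm, as the interface text tells. Its arguments: {"type":"object","properties":{"rows":{"type":"array"},"hand":{"type":"number"},"newtons":{"type":"number"}},"required":["rows"]}

```bash
ls; mkdir -p pics; cat > h.py <<'E'
import numpy as np, cv2
from plant import arm
from scipy.spatial.transform import Rotation as R
def ray(im,px):
    K,T=np.array(im["K"]),np.array(im["world_to_cam"])
    d=T[:3,:3].T@np.linalg.solve(K,[px[0],px[1],1.]); o=-T[:3,:3].T@T[:3,3]
    return o,d/np.linalg.norm(d)
def tri(a,pa,b,pb):
    o1,d1=ray(a,pa);o2,d2=ray(b,pb)
    s=np.linalg.lstsq(np.c_[d1,-d2],o2-o1,rcond=None)[0]
    p,q=o1+s[0]*d1,o2+s[1]*d2
    return (p+q)/2,np.linalg.norm(p-q)
def onz(im,px,z):
    o,d=ray(im,px);return o+d*(z-o[2])/d[2]
def proj(im,p):
    T=np.array(im["world_to_cam"]);c=T[:3,:3]@np.array(p)+T[:3,3];u=np.array(im["K"])@c;return u[:2]/u[2]
def save(im,n,crop=None,s=1):
    f=im["frame"][...,::-1]
    if crop: f=f[crop[1]:crop[3],crop[0]:crop[2]]
    cv2.imwrite("pics/"+n,cv2.resize(f,None,fx=s,fy=s))
E
python3 - <<'E'
from h import *
for c in("side","top"):
    im=arm.get_image(c);save(im,c+"0.png")
    print(c,np.round(ray(im,(320,200))[0],3),np.round(ray(im,(320,200))[1],3))
    for n in("fork","hub","tyre","valve","valve_cap","pulley","tin","screwdriver","hammer"):
        print(n,[(np.round(d["bbox"]).tolist(),round(d["conf"],2)) for d in arm.look_for(c,n)[:2]])
s=arm.get_state();print(s["t"],s["eef_pos"],s["tcp_rot"])
E
```

```text
pics
side [0.248 0.586 0.706] [ 0.371 -0.659 -0.654]
fork [([199.0, 102.0, 449.0, 286.0], 0.97), ([259.0, 281.0, 344.0, 337.0], 0.62)]
hub [([279.0, 101.0, 426.0, 234.0], 0.58)]
tyre [([277.0, 104.0, 423.0, 233.0], 0.96)]
valve []
valve_cap [([379.0, 184.0, 389.0, 188.0], 0.47)]
pulley [([378.0, 266.0, 408.0, 300.0], 0.79), ([203.0, 102.0, 452.0, 284.0], 0.23)]
tin [([271.0, 226.0, 304.0, 271.0], 0.8), ([275.0, 104.0, 421.0, 235.0], 0.18)]
screwdriver [([259.0, 280.0, 343.0, 334.0], 0.95), ([282.0, 107.0, 423.0, 229.0], 0.19)]
hammer [([374.0, 188.0, 427.0, 204.0], 0.52)]
top [0.419 0.009 0.973] [ 0.161 -0.012 -0.987]
fork [([291.0, 39.0, 407.0, 317.0], 0.8)]
hub [([326.0, 118.0, 377.0, 288.0], 0.63), ([227.0, 180.0, 243.0, 269.0], 0.26)]
tyre [([330.0, 118.0, 374.0, 285.0], 0.96)]
valve []
valve_cap []
pulley [([284.0, 272.0, 312.0, 304.0], 0.64)]
tin [([264.0, 166.0, 296.0, 199.0], 0.93)]
screwdriver [([226.0, 178.0, 241.0, 270.0], 0.76)]
hammer [([384.0, 166.0, 437.0, 287.0], 0.66)]
1.0 [ 0.18805781 -0.56978458  0.20523566] [ 3.10168251e+00  4.98613832e-01 -3.82321910e-05]
```

View pics/side0.png

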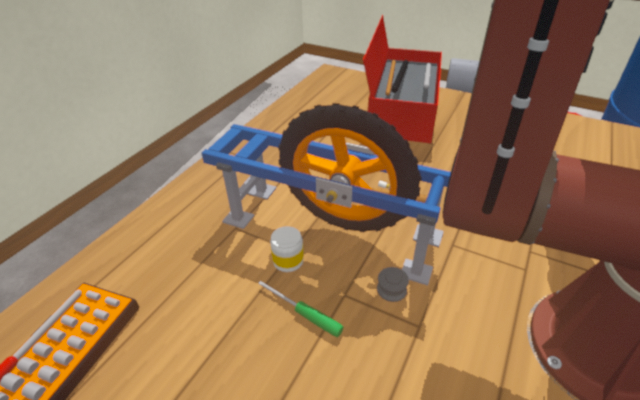

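View pics/top0.png

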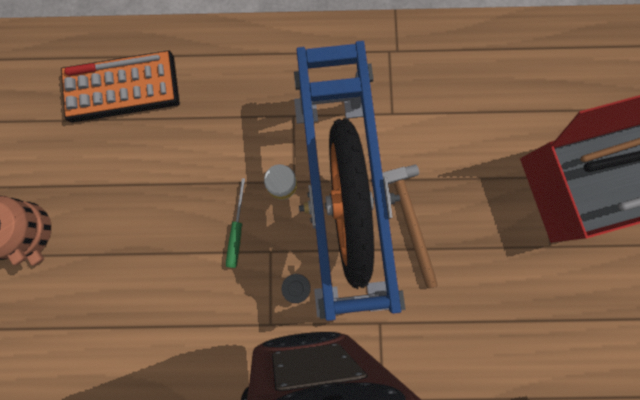

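```bash
cat >> h.py <<'E'
a=np.linspace(0,2*np.pi,90)
def frame(p): # fork axes as columns, p=(x,y,yaw)
    return R.from_euler('z',p[2]).as_matrix()@np.array([[0,1,0],[-1,0,0],[0,0,1.]]),np.array([p[0],p[1],.172])
def W(p,q): # fork-frame offsets from hub -> world
    M,o=frame(p);return o+np.asarray(q)@M.T
def torus():
    A,B=np.meshgrid(a,a);r=.1325+.0225*np.cos(B)
    return np.c_[(.0225*np.sin(B)).ravel(),(r*np.sin(A)).ravel(),(r*np.cos(A)).ravel()]
def projN(im,P):
    T=np.array(im["world_to_cam"]);c=P@T[:3,:3].T+T[:3,3];u=c@np.array(im["K"]).T;return u[:,:2]/u[:,2:]
def rect(im,p,off,s=2000,h=.16):
    # rectified view from brass-nut side of plane x=off: right = -y fork, up = z
    n=int(2*h*s);src=np.float32([[0,0],[n,0],[n,n],[0,n]])
    q=W(p,[[off,h,h],[off,-h,h],[off,-h,-h],[off,h,-h]])
    H=cv2.getPerspectiveTransform(np.float32(projN(im,q)),src)
    return cv2.warpPerspective(im["frame"][...,::-1].copy(),H,(n,n))
E
python3 - <<'E'
from h import *
from scipy.optimize import least_squares
I={c:arm.get_image(c) for c in("side","top")}
B={}
for c in I:
    for k in range(1):
        d=arm.outline_of(c,"tyre")[0];m=d["region"];ys,xs=np.nonzero(m)
        B[c]=np.r_[xs.min(),ys.min(),xs.max()+1,ys.max()+1];print(c,B[c],d["conf"])
t=torus()
def f(p):
    r=[]
    for c in I:
        u=projN(I[c],W(p,t));r+=list(np.r_[u.min(0),u.max(0)]-B[c])
    return r
s=least_squares(f,[.55,0,0],loss="soft_l1");p=s.x;print(p,np.round(f(p),1))
print([x for x in dir(arm) if x[0]!='_'])
np.save("p.npy",p)
rc=rect(I["side"],p,-.015);cv2.imwrite("pics/r0.png",rc[:, :][::1])
print(rc.shape)
d=arm.look_for("side","valve_cap")
for e in d[:2]:
    b=e["bbox"];c=((b[0]+b[2])/2,(b[1]+b[3])/2);o,dr=ray(I["side"],c)
    M,o0=frame(p);n=M[:,0];P=o+dr*(n@(o0-o))/(n@dr);q=M.T@(P-o0);print(q,np.hypot(*q[1:]),np.degrees(np.arctan2(-q[1],q[2])),e["conf"])
# other things on bench
for c in I:
  for n,z in(("tin",.0375),("pulley",.021),("screwdriver",.01),("hammer",.01)):
    b=arm.look_for(c,n)
    if b: b=b[0]["bbox"];print(c,n,np.round(onz(I[c],((b[0]+b[2])/2,(b[1]+b[3])/2),z),3))
E
```

```text
side [278 103 422 232] 0.69
top [329 119 375 287] 0.79
[ 0.54367613 -0.05526684  0.09401732] [ 0.9  0.6 -1.6 -0.8 -0.3 -0.1  0.1  0.5]
['IKError', 'get_image', 'get_state', 'hand_in', 'hold_point_z', 'look_for', 'outline_of']
(640, 640, 3)
[ 3.10385847e-17 -1.29116640e-02  1.32441630e-02] 0.018496456956792598 44.27168180024319 0.73
[ 8.48189285e-18 -8.13386546e-02 -7.37710196e-03] 0.0816725067574613 95.18232746410831 0.54
side pulley [0.386 0.052 0.021]
side screwdriver [0.522 0.186 0.01 ]
side hammer [ 0.473 -0.227  0.01 ]
top tin [0.616 0.088 0.037]
top pulley [0.387 0.052 0.021]
top screwdriver [0.53  0.186 0.01 ]
top hammer [ 0.513 -0.208  0.01 ]
```

View pics/r0.png

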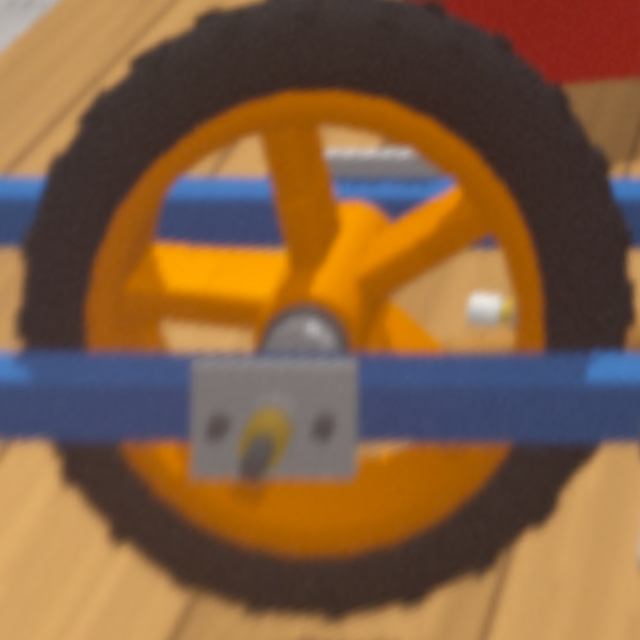

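```bash
cat >> h.py <<'E'
def goal(p,q,tilt):
    """world pose for fork offsets q (m, from hub); tilt deg below level (90=down)"""
    M,_=frame(p);fx,fy,Z=M.T;t=np.radians(tilt)
    z=np.cos(t)*fx-np.sin(t)*Z;y=-fy
    return W(p,q),np.c_[np.cross(y,z),y,z]
def delta(Pg,Rg,s=None):
    s=s or arm.get_state();R0=R.from_rotvec(s["tcp_rot"]).as_matrix()
    tr=R0.T@(Pg-s["eef_pos"])*1000;an=np.degrees(R.from_matrix(R0.T@Rg).as_rotvec())
    return np.round(tr,1).tolist(),np.round(an,1).tolist()
def show(p,*gs):
    s=arm.get_state();M,o=frame(p)
    print("t",round(s["t"],2),"fork mm",np.round(M.T@(s["eef_pos"]-o)*1000,1),"F",np.round(s["force"],1),"j",np.round(s["joint_positions"],2),"w",round(s["width"],3))
    for q,t in gs: print(delta(*goal(p,np.array(q)/1000,t),s))
def angle(p):
    im=arm.get_image("side");M,o0=frame(p);n=M[:,0]
    for e in arm.look_for("side","valve_cap")[:3]:
        b=e["bbox"];o,dr=ray(im,((b[0]+b[2])/2,(b[1]+b[3])/2));q=M.T@(o+dr*(n@(o0-o))/(n@dr)-o0)
        print("cap r",round(np.hypot(q[1],q[2])*1000,1),"deg",round(np.degrees(np.arctan2(-q[1],q[2])),1),round(e["conf"],2))
    return im
E
python3 - <<'E'
from h import *
p=np.load("p.npy")
M,o=frame(p);print(M.T@(np.array([.25,-.42,.45])-o),M.T@(np.array([.45,.05,.47])-o))
show(p,([330,-330,280],90),([-100,-100,300],90))
E
```

```text
[ 0.33555237 -0.32661988  0.278     ] [-0.11359616 -0.08338009  0.298     ]
t 1.65 fork mm [ 478.9 -402.3   33.2] F [-0.5  0.7  0.1] j [-1.47  0.1   0.1   1.56 -0.    1.35] w 0.085
([103.7, -129.0, -246.8], [0.0, -0.0, 102.9])
([423.8, -496.9, -266.8], [0.0, -0.0, 102.9])
```

```bash
sed -i 's/y=-fy/y=fy/' h.py
python3 - <<'E'
from h import *
p=np.load("p.npy")
show(p,([330,-330,280],90),([-100,-100,300],90))
E
```

```text
t 1.65 fork mm [ 478.9 -402.3   33.2] F [-0.5  0.7  0.1] j [-1.47  0.1   0.1   1.56 -0.    1.35] w 0.085
([103.7, -129.0, -246.8], [0.0, 0.0, -77.1])
([423.8, -496.9, -266.8], [0.0, 0.0, -77.1])
```

Emit:
apply_moves(rows=[{"travel": [20,-20,-60],"angular": [0,0,-8]},{"travel": [40,-50,-120],"angular": [0,0,-16]},{"travel": [60,-80,-170],"angular": [0,0,-24]},{"travel": [80,-105,-220],"angular": [0,0,-32]},{"travel": [104,-130,-250],"angular": [0,0,-40]}], hand=0)

```text
t: 2.28
eef_pos: [0.2462, -0.4127, 0.4577]
tcp_rot: [2.739, 1.534, -0.001]
force: [0.8, -0.7, 0.1]
width: -0.0001
grip_force: 0.0
```

```bash
python3 - <<'E'
from h import *
p=np.load("p.npy")
show(p,([-100,-100,300],90))
E
```

```text
t 2.27 fork mm [ 327.9 -329.7  285.7] F [ 0.8 -0.7  0.1] j [-1.31 -0.02  0.45  2.04  0.    0.81] w -0.0
([480.1, -73.2, -15.2], [0.1, 0.1, -36.9])
```

```bash
python3 - <<'E'
from h import *
p=np.load("p.npy")
show(p,([180,-110,285],90),([0,-60,285],90),([-180,0,285],60))
E
```

```text
t 2.27 fork mm [ 327.9 -329.7  285.7] F [ 0.8 -0.7  0.1] j [-1.31 -0.02  0.45  2.04  0.    0.81] w -0.0
([250.2, 86.9, 0.4], [0.1, 0.1, -36.9])
([424.2, 18.8, 0.0], [0.1, 0.1, -36.9])
([604.1, -41.2, -0.4], [-9.6, -28.8, -36.0])
```

Emit:
apply_moves(rows=[{"travel": [55,19,0],"angular": [0,0,-8]},{"travel": [110,38,0],"angular": [0,0,-16]},{"travel": [165,57,0],"angular": [0,0,-24]},{"travel": [220,76,0],"angular": [0,0,-32]},{"travel": [270,80,0],"angular": [0,0,-37]}])

```text
t: 2.9
eef_pos: [0.4576, -0.2247, 0.4547]
tcp_rot: [-2.112, -2.325, 0.0]
force: [0.3, -0.1, -0.3]
width: 0.0001
grip_force: 0.0
```

```bash
python3 - <<'E'
from h import *
p=np.load("p.npy")
show(p,([0,-60,285],90),([-180,0,285],60),([-200,30,200],25))
E
```

```text
t 2.9 fork mm [ 160.6 -101.6  282.7] F [ 0.3 -0.1 -0.3] j [-0.71  0.07  0.54  2.04  0.    0.76] w 0.0
([160.5, 41.9, -2.2], [-0.0, -0.0, 0.1])
([340.4, 102.3, -2.2], [0.0, -30.0, 0.1])
([360.3, 132.3, 82.8], [0.1, -65.0, 0.1])
```

Emit:
apply_moves(rows=[{"travel": [58,20,0],"angular": [0,0,0]},{"travel": [116,40,0],"angular": [0,0,0]},{"travel": [174,60,0],"angular": [0,-8,0]},{"travel": [232,80,0],"angular": [0,-16,0]},{"travel": [290,100,0],"angular": [0,-24,0]}])

```text
t: 3.52
eef_pos: [0.5252, 0.0555, 0.4561]
tcp_rot: [1.897, 2.077, -0.392]
force: [1.4, -1.0, 0.4]
width: -0.0001
grip_force: 0.0
```

```bash
python3 - <<'E'
from h import *
p=np.load("p.npy")
show(p,([-200,30,200],25),([-150,40,120],25))
E
```

```text
t 3.52 fork mm [-112.    -8.   284.1] F [ 1.4 -1.   0.4] j [ 0.11  0.14  0.56  2.   -0.41  1.59] w -0.0
([114.3, 37.6, 42.2], [-0.1, -41.6, -0.2])
([100.2, 47.7, 135.5], [-0.1, -41.6, -0.2])
```

Emit:
apply_moves(rows=[{"travel": [40,10,0],"angular": [0,-9,0]},{"travel": [80,20,10],"angular": [0,-18,0]},{"travel": [110,30,20],"angular": [0,-27,0]},{"travel": [114,38,30],"angular": [0,-36,0]},{"travel": [114,38,42],"angular": [0,-41.6,0]}])

```text
t: 4.15
eef_pos: [0.5571, 0.1203, 0.3471]
tcp_rot: [1.424, 1.617, -0.862]
force: [0.3, -0.5, 0.2]
width: 0.0
grip_force: 0.0
```

```bash
python3 - <<'E'
from h import *
p=np.load("p.npy")
im=angle(p);rc=rect(im,p,-.015);cv2.imwrite("pics/r1.png",rc)
w=arm.get_image("wrist");save(w,"w1.png")
show(p,([-60,38,70],25),([-6,38,46],25))
E
```

```text
cap r 84.2 deg 96.9 0.58
t 4.3 fork mm [-172.8   29.2  176. ] F [ 0.2  0.  -0.2] j [ 0.47  0.53  0.49  2.11 -1.    2.24] w -0.0
([43.3, 3.1, 148.8], [2.3, -2.0, 0.3])
([40.2, 0.8, 207.8], [2.3, -2.0, 0.3])
```

View pics/w1.png

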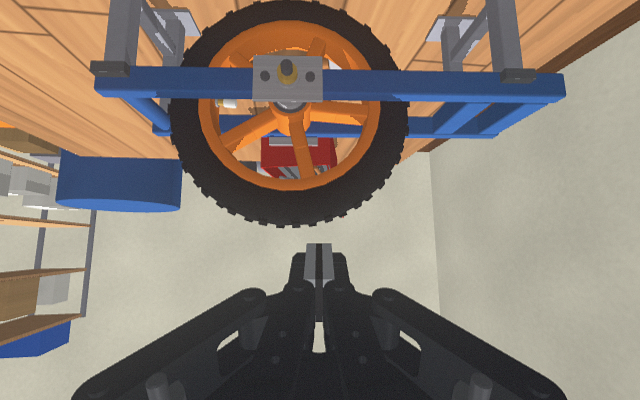

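```bash
python3 - <<'E'
from h import *
from scipy.optimize import least_squares
p=np.load("p.npy");t=torus()
I={c:arm.get_image(c) for c in("side","top","wrist")};B={}
for c in I:
    d=arm.outline_of(c,"tyre");B[c]=np.array(d[0]["bbox"],float) if d else None
    if d: u=projN(I[c],W(p,t));print(c,B[c],np.round(np.r_[u.min(0),u.max(0)],1),round(d[0]["conf"],2))
def f(q):
    r=[]
    for c in("side","wrist"):
        u=projN(I[c],W(q,t));r+=list((np.r_[u.min(0),u.max(0)]-B[c]))
    return r
s=least_squares(f,p,loss="soft_l1");print(s.x,np.round(s.fun,1))
w=I["wrist"];s=arm.get_state();Rt=R.from_rotvec(s["tcp_rot"]).as_matrix();print("tcp px",proj(w,s["eef_pos"]),proj(w,s["eef_pos"]+Rt[:,1]*.01))
M,o=frame(p);n=M[:,0]
for e in arm.look_for("wrist","valve_cap")[:3]:
    b=e["bbox"];oo,dr=ray(w,((b[0]+b[2])/2,(b[1]+b[3])/2));q=M.T@(oo+dr*(n@(o-oo))/(n@dr)-o);print(b,q*1000,np.degrees(np.arctan2(-q[1],q[2])),e["conf"])
E
```

```text
side [278.6 137.4 422.  233.9] [278.9 103.6 420.4 231.2] 0.77
top [327.4 118.  375.9 288. ] [328.7 118.9 375.1 287.5] 0.67
wrist [1.669e+02 4.000e-01 4.094e+02 2.277e+02] [167.3  -4.8 405.5 221.1] 0.69
[ 0.54160446 -0.05329298  0.13469322] [ -0.5 -32.9  -0.4  -2.4   0.2  -6.6  -3.5  -6.8]
tcp px [318.98376942 236.28912782] [334.56247655 236.33268416]
```

```bash
python3 - <<'E'
from h import *
p=np.load("p.npy")
show(p,([-60,36,76],25),([-6,36,50],25))
E
```

```text
t 4.65 fork mm [-172.6   30.   179.4] F [-0.5 -0.1  0.6] j [ 0.47  0.53  0.5   2.11 -1.    2.24] w -0.0
([40.8, -0.2, 147.4], [2.4, -2.1, -0.1])
([39.4, -2.8, 207.2], [2.4, -2.1, -0.1])
```

Emit:
apply_moves(rows=[{"travel": [20,0,50],"angular": [0,0,0]},{"travel": [35,0,95],"angular": [1,-1,0]},{"travel": [41,0,135],"angular": [2,-2,0]},{"travel": [41,0,147],"angular": [2,-2,0]},{"travel": [41,0,147],"angular": [2,-2,0]}])

```text
t: 5.28
eef_pos: [0.5734, 0.0074, 0.247]
tcp_rot: [1.434, 1.581, -0.911]
force: [-0.5, 0.9, -0.2]
width: 0.0001
grip_force: 0.0
```

```bash
python3 - <<'E'
from h import *
p=np.load("p.npy")
im=angle(p);rc=rect(im,p,-.015)
w=arm.get_image("wrist");cv2.imwrite("pics/c2.png",np.hstack([rc[:400,:400],w["frame"][:,120:520,::-1]]))
show(p,([-60,36,76],25),([-6,36,50],25))
E
```

```text
t 5.42 fork mm [-60.9  36.1  75.7] F [-0.1  0.7 -0.5] j [ 0.3   0.37  0.11  1.72 -1.09  2.02] w 0.0
([-0.6, -0.1, 0.7], [0.4, -0.0, 0.0])
([0.1, -0.6, 60.6], [0.4, -0.0, 0.0])
```

View pics/c2.png

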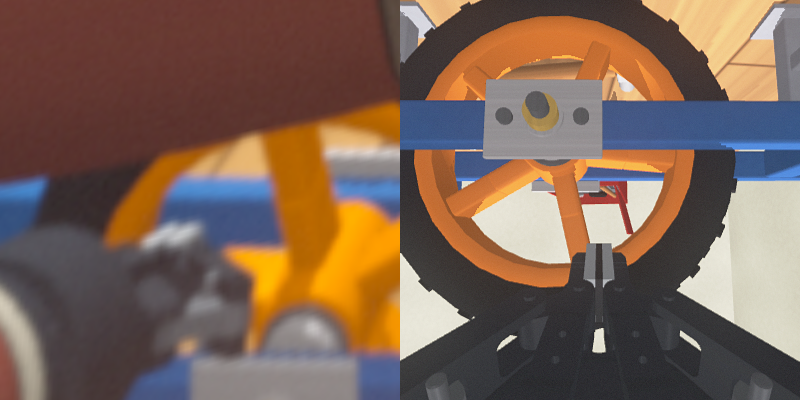

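Emit:
apply_moves(rows=[{"travel": [0,0,15],"angular": [0,0,0]},{"travel": [0,0,30],"angular": [0,0,0]},{"travel": [0,0,42],"angular": [0,0,0]},{"travel": [0,0,52],"angular": [0,0,0]},{"travel": [0,0,60],"angular": [0,0,0]}])

```text
t: 6.05
eef_pos: [0.5795, -0.0456, 0.2218]
tcp_rot: [1.432, 1.582, -0.909]
force: [-0.8, 0.6, 0.0]
width: 0.0003
grip_force: 0.0
```

```bash
cat > arc.py <<'E'
import sys;from h import *
p=np.load("p.npy");off,r=float(sys.argv[1]),float(sys.argv[2]);tilt=float(sys.argv[4]) if len(sys.argv)>4 else 25
show(p)
for f in map(float,sys.argv[3].split(",")):
    k=np.radians(f);print(f,delta(*goal(p,np.array([off,-r*np.sin(k),r*np.cos(k)])/1000,tilt)))
E
python3 arc.py -6 62 -30,-24,-18,-12,-4,4,12,20,28,36,44,50
python3 -c "
from h import *
save(arm.get_image('wrist'),'w3.png')"
```

```text
t 6.05 fork mm [-6.3 36.6 49.8] F [-0.8  0.6  0. ] j [ 0.21  0.25 -0.06  1.49 -1.12  1.83] w 0.0
-30.0 ([-3.6, -5.6, -1.4], [0.4, 0.0, 0.0])
-24.0 ([-6.3, -11.3, -2.7], [0.4, 0.0, 0.0])
-18.0 ([-8.4, -17.4, -3.8], [0.4, 0.0, 0.0])
-12.0 ([-9.9, -23.7, -4.5], [0.4, 0.0, 0.0])
-4.0 ([-11.0, -32.2, -5.1], [0.4, 0.0, 0.0])
4.0 ([-11.0, -40.9, -5.2], [0.4, 0.0, 0.0])
12.0 ([-9.9, -49.4, -4.7], [0.4, 0.0, 0.0])
20.0 ([-7.7, -57.8, -3.8], [0.4, 0.0, 0.0])
28.0 ([-4.5, -65.7, -2.3], [0.4, 0.0, 0.0])
36.0 ([-0.3, -73.0, -0.5], [0.4, 0.0, 0.0])
44.0 ([4.7, -79.7, 1.8], [0.4, 0.0, 0.0])
50.0 ([9.0, -84.1, 3.8], [0.4, 0.0, 0.0])
```

View pics/w3.png

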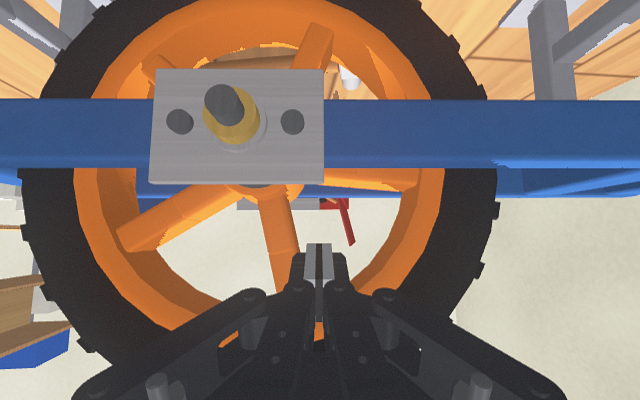

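Emit:
apply_moves(rows=[{"travel": [-4,-6,-1.5],"angular": [0,0,0]},{"travel": [-6.5,-11,-3],"angular": [0,0,0]},{"travel": [-8.5,-17,-4],"angular": [0,0,0]},{"travel": [-10,-24,-4.5],"angular": [0,0,0]},{"travel": [-11,-32,-5],"angular": [0,0,0]}])

```text
t: 6.72
eef_pos: [0.5467, -0.0493, 0.2335]
tcp_rot: [1.432, 1.582, -0.911]
force: [-0.2, -0.5, -0.2]
width: 0.0002
grip_force: 0.0
```

```bash
python3 arc.py -6 62 4,14,24,34,44,52
python3 -c "
from h import *
angle(np.load('p.npy'))"
```

```text
t 6.72 fork mm [-5.7  3.6 61.5] F [-0.2 -0.5 -0.2] j [ 0.22  0.16 -0.15  1.51 -1.12  1.85] w 0.0
4.0 ([-0.2, -7.9, -0.5], [0.4, 0.0, 0.1])
14.0 ([1.4, -18.6, 0.2], [0.4, 0.0, 0.1])
24.0 ([4.6, -28.8, 1.6], [0.4, 0.0, 0.1])
34.0 ([9.4, -38.3, 3.7], [0.4, 0.0, 0.1])
44.0 ([15.5, -46.7, 6.5], [0.4, 0.0, 0.1])
52.0 ([21.4, -52.5, 9.2], [0.4, 0.0, 0.1])
cap r 81.8 deg 96.9 0.57
```

```bash
python3 -c "
from h import *
im=arm.get_image('side')
w=arm.get_image('wrist');rc=rect(im,np.load('p.npy'),-.015)
cv2.imwrite('pics/c4.png',np.hstack([rc[:400,150:550],w['frame'][:,120:520,::-1]]))"
```

```text
(no output)
```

View pics/c4.png

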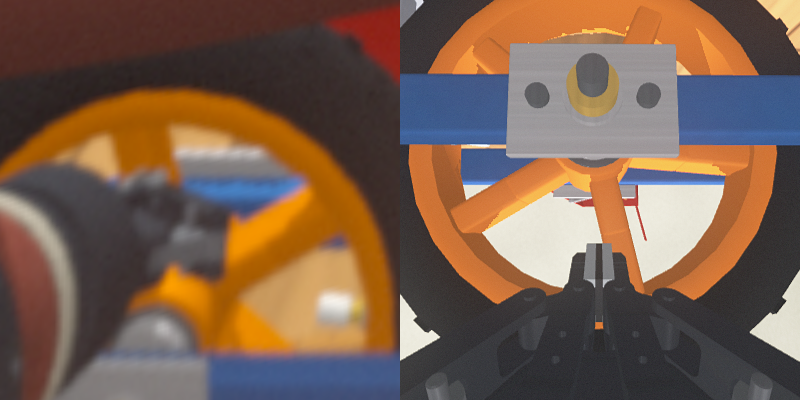

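```bash
python3 - <<'E'
from h import *
p=np.load("p.npy");s=arm.get_state();Rt=R.from_rotvec(s["tcp_rot"]).as_matrix();e=s["eef_pos"]
w=arm.get_image("wrist");d=arm.get_image("side")
T=np.array(w["world_to_cam"]);o=-T[:3,:3].T@T[:3,3];print("cam in tool mm",np.round(Rt.T@(o-e)*1000,1),"axis",np.round(Rt.T@T[2,:3],3),"K",np.array(w["K"])[0,0])
for n,v in dict(tcp=[0,0,0],xp=[.011,0,0],xm=[-.011,0,0],back=[0,0,-.02]).items():
    print(n,proj(w,e+Rt@v).round(1),proj(d,e+Rt@v).round(1))
f=d["frame"][...,::-1];cv2.imwrite("pics/s5.png",cv2.resize(f[120:260,270:430],None,fx=4.9,fy=4.2,interpolation=cv2.INTER_CUBIC))
t=W(p,[[-.015,.0,.098],[-.015,.098,0],[-.015,-.098,0]]);print("rim wrist",projN(w,t).round(0).tolist())
E
```

```text
cam in tool mm [  79.5   -0.2 -168.5] axis [-0.314  0.     0.949] K 288.3392472984242
tcp [318.7 235.9] [344.  149.3]
xp [318.8 220. ] [343.1 154.6]
xm [318.7 251.2] [344.9 143.9]
back [318.8 250.8] [340.9 150.5]
rim wrist [[312.0, 298.0], [466.0, 139.0], [157.0, 138.0]]
```

View pics/s5.png

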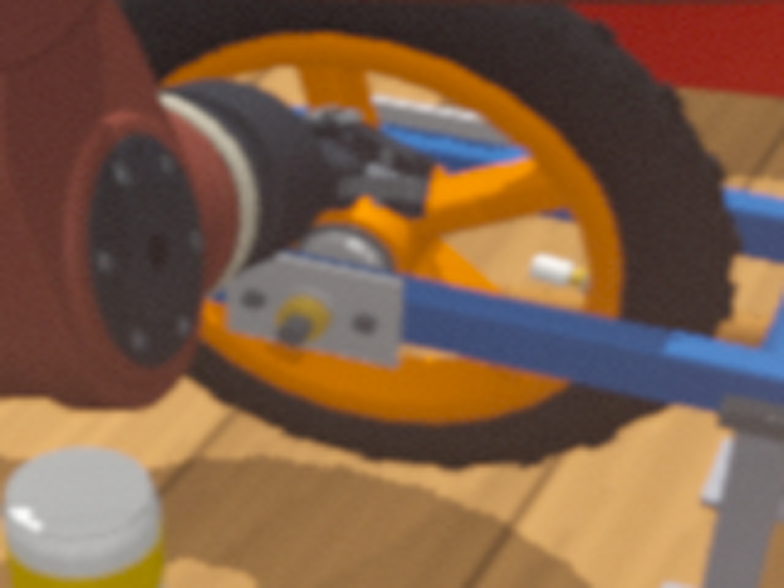

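```bash
python3 - <<'E'
from h import *
p=np.load("p.npy")
show(p,([-22,38,60],25),([-6,38,53],25),([4,38,50],25),([14,38,50],25),([22,38,50],25))
E
```

```text
t 7.03 fork mm [-5.6  4.2 61.4] F [-0.2 -0.4  0.7] j [ 0.22  0.16 -0.15  1.51 -1.12  1.85] w 0.0
([8.1, 33.9, -14.1], [0.4, 0.0, 0.1])
([7.7, 33.8, 3.4], [0.4, 0.0, 0.1])
([6.2, 33.7, 13.7], [0.4, 0.0, 0.1])
([2.0, 33.7, 22.8], [0.4, 0.0, 0.1])
([-1.4, 33.6, 30.0], [0.4, 0.0, 0.1])
```

Emit:
apply_moves(rows=[{"travel": [0,0,-15],"angular": [0,0,0]},{"travel": [8,17,-15],"angular": [0,0,0]},{"travel": [8,34,-14],"angular": [0,0,0]},{"travel": [8,34,-2],"angular": [0,0,0]},{"travel": [6,34,13],"angular": [0,0,0]}])

```text
t: 7.65
eef_pos: [0.5824, -0.0552, 0.222]
tcp_rot: [1.432, 1.583, -0.911]
force: [-0.6, 0.3, 0.4]
width: -0.0002
grip_force: 0.0
```

Emit:
apply_moves(rows=[{"travel": [-1,0,3],"angular": [0,0,0]},{"travel": [-2,0,6],"angular": [0,0,0]},{"travel": [-3,0,8],"angular": [0,0,0]},{"travel": [-4,0,10],"angular": [0,0,0]},{"travel": [-4,0,10],"angular": [0,0,0]}])

```text
t: 8.28
eef_pos: [0.5833, -0.0656, 0.222]
tcp_rot: [1.432, 1.582, -0.91]
force: [2.1, 1.6, 0.3]
width: 0.0002
grip_force: 1.2
```

```bash
python3 - <<'E'
from h import *
im=angle(np.load('p.npy'))
w=arm.get_image('wrist');d=im["frame"][...,::-1]
cv2.imwrite('pics/c6.png',np.hstack([cv2.resize(d[120:240,290:410],(400,400)),w['frame'][:,120:520,::-1]]))
E
python3 arc.py 14 62 -30,-24,-18,-12,-4,4,14,24,34,44,52
```

```text
cap r 83.8 deg 98.1 0.58
t 8.43 fork mm [14.  38.4 50. ] F [ 2.   2.4 -0.3] j [ 0.18  0.21 -0.11  1.42 -1.13  1.75] w 0.0
-30.0 ([-3.3, -7.4, -1.6], [0.4, 0.0, 0.1])
-24.0 ([-6.0, -13.2, -2.9], [0.4, 0.0, 0.1])
-18.0 ([-8.1, -19.3, -3.9], [0.4, 0.0, 0.1])
-12.0 ([-9.6, -25.5, -4.6], [0.4, 0.0, 0.1])
-4.0 ([-10.7, -34.1, -5.2], [0.4, 0.0, 0.1])
4.0 ([-10.7, -42.7, -5.3], [0.4, 0.0, 0.1])
14.0 ([-9.1, -53.4, -4.6], [0.4, 0.0, 0.1])
24.0 ([-5.9, -63.6, -3.2], [0.4, 0.0, 0.1])
34.0 ([-1.2, -73.1, -1.1], [0.4, 0.0, 0.1])
44.0 ([5.0, -81.5, 1.8], [0.4, 0.0, 0.1])
52.0 ([10.8, -87.3, 4.4], [0.4, 0.0, 0.1])
```

View pics/c6.png

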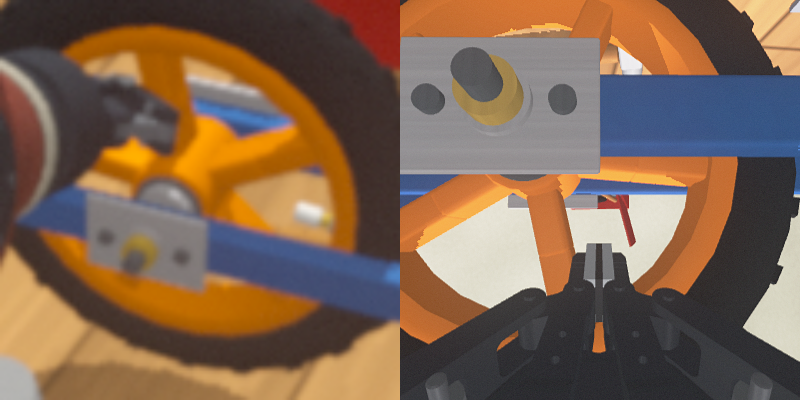

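Emit:
apply_moves(rows=[{"travel": [-2,-4,-1],"angular": [0,0,0]},{"travel": [-3.5,-8,-1.6],"angular": [0,0,0]},{"travel": [-6,-13,-2.9],"angular": [0,0,0]},{"travel": [-8,-19,-3.9],"angular": [0,0,0]},{"travel": [-9.6,-25.5,-4.6],"angular": [0,0,0]}])

```text
t: 9.05
eef_pos: [0.5574, -0.0683, 0.2329]
tcp_rot: [1.432, 1.582, -0.911]
force: [4.8, 0.9, -2.3]
width: 0.0001
grip_force: 2.2
```

```bash
python3 -c "
from h import *
angle(np.load('p.npy'))"
python3 arc.py 14 62 -4,4,14,24,34,44
```

```text
t 9.15 fork mm [14.4 12.2 61.3] F [ 0.2 -0.5 -0.6] j [ 0.18  0.13 -0.17  1.44 -1.13  1.76] w -0.0
-4.0 ([-0.3, -7.9, -0.6], [0.4, 0.1, 0.1])
4.0 ([-0.3, -16.5, -0.7], [0.4, 0.1, 0.1])
14.0 ([1.2, -27.2, -0.0], [0.4, 0.1, 0.1])
24.0 ([4.5, -37.4, 1.4], [0.4, 0.1, 0.1])
34.0 ([9.2, -46.9, 3.5], [0.4, 0.1, 0.1])
44.0 ([15.4, -55.3, 6.3], [0.4, 0.1, 0.1])
```

Emit:
apply_moves(rows=[{"travel": [0,-8,0],"angular": [0,0,0]},{"travel": [0,-16.5,0],"angular": [0,0,0]},{"travel": [1.2,-27,0],"angular": [0,0,0]},{"travel": [4.5,-37,1.4],"angular": [0,0,0]},{"travel": [9,-47,3.5],"angular": [0,0,0]}])

```text
t: 9.78
eef_pos: [0.5112, -0.0724, 0.2238]
tcp_rot: [1.432, 1.58, -0.909]
force: [5.8, 0.5, 0.9]
width: -0.0001
grip_force: 2.5
```

```bash
python3 - <<'E'
from h import *
p=np.load('p.npy')
im=angle(p);rc=rect(im,p,-.015)
w=arm.get_image('wrist')
cv2.imwrite('pics/c7.png',np.hstack([rc[:,:][::2,::2],cv2.resize(w['frame'][:,120:520,::-1],(320,320))]))
E
python3 arc.py 14 62 34,38,42,46,50
```

```text
cap r 334.3 deg -151.8 0.69
cap r 568.7 deg -167.3 0.19
t 9.93 fork mm [ 14.  -34.6  51. ] F [0.2 1.8 0.2] j [ 0.19  0.01 -0.32  1.43 -1.13  1.78] w 0.0
34.0 ([-0.3, -0.0, -0.2], [0.4, 0.0, 0.1])
38.0 ([2.0, -3.5, 0.8], [0.4, 0.0, 0.1])
42.0 ([4.5, -6.9, 2.0], [0.4, 0.0, 0.1])
46.0 ([7.2, -10.0, 3.2], [0.4, 0.0, 0.1])
50.0 ([10.2, -12.9, 4.6], [0.4, 0.0, 0.1])
```

View pics/c7.png

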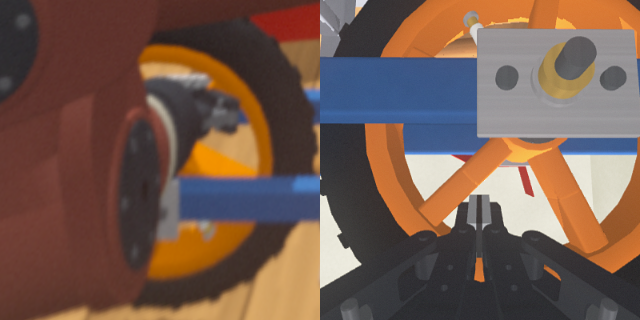

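```bash
cat > ang.py <<'E'
from h import *
def spokes(p,cam="wrist"):
    im=arm.get_image(cam);f=im["frame"];hsv=cv2.cvtColor(f,cv2.COLOR_RGB2HSV).astype(int)
    org=(hsv[...,0]<20)&(hsv[...,1]>150)&(hsv[...,2]>80)
    bad=~org&((hsv[...,2]<100)|((hsv[...,1]<40)&(hsv[...,2]<195))|((hsv[...,0]>95)&(hsv[...,0]<130)&(hsv[...,1]>80)))
    def poly(q):
        m=np.zeros((400,640),np.uint8);cv2.fillConvexPoly(m,cv2.convexHull(np.round(projN(im,W(p,np.array(q)))*16).astype(np.int32)),1,shift=4);return m>0
    c=lambda x,r:np.c_[np.full(90,x),r*np.sin(a),r*np.cos(a)]
    front,back=poly(c(-.021,.098)),poly(c(.021,.098))
    hub=poly(np.r_[c(-.042,.02),c(-.032,.027),c(.032,.027)])
    q=W(p,[[-.015,.11,.022],[-.015,-.11,.022],[-.015,-.11,.12],[-.015,.11,.12]]);up=np.zeros((400,640),np.uint8)
    cv2.fillConvexPoly(up,np.round(projN(im,q)).astype(np.int32),1)
    v=front&~bad&~cv2.dilate(hub.astype(np.uint8),np.ones((9,9))).astype(bool)&(up>0)
    best=[]
    for th in np.arange(0,72,.5):
        m=~back
        for k in range(5):
            t=np.radians(th+36+72*k);u=np.array([0,-np.sin(t),np.cos(t)]);n=np.array([0,u[2],-u[1]])
            m=m|poly([[x,*( r*u+s*n)[1:]] for x in(-.015,.015) for r in(.02,.1) for s in(-.009,.009)])
        best.append(((m==org)&v).sum()/max(v.sum(),1))
    i=int(np.argmax(best));return i*.5,round(best[i],3),round(float(np.median(best)),3),int(v.sum())
def cap(p,cam="wrist"):
    im=arm.get_image(cam);M,o=frame(p);n=M[:,0];out=[]
    for e in arm.look_for(cam,"valve_cap")[:3]:
        b=e["bbox"];oo,dr=ray(im,((b[0]+b[2])/2,(b[1]+b[3])/2));q=M.T@(oo+dr*(n@(o-oo))/(n@dr)-o)
        r=np.hypot(q[1],q[2])*1000
        if 60<r<100: out.append((cam,round(r,1),round(np.degrees(np.arctan2(-q[1],q[2]))%360,1),round(e["conf"],2)))
    return out
def report():
    p=np.load("p.npy");print("theta mod72",spokes(p),cap(p),cap(p,"side"))
E
python3 -c "
from ang import *;report();print(spokes(np.load('p.npy'),'side'))"
```

```text
theta mod72 (9.5, np.float64(0.934), 0.613, 29436) [('wrist', np.float64(90.0), np.float64(152.8), 0.92)] []
(8.0, np.float64(0.698), 0.47, 527)
```

Emit:
apply_moves(rows=[{"travel": [2,-3.5,0.8],"angular": [0,0,0]},{"travel": [4.5,-7,2],"angular": [0,0,0]},{"travel": [7,-10,3.2],"angular": [0,0,0]},{"travel": [10,-13,4.6],"angular": [0,0,0]},{"travel": [10,-13,4.6],"angular": [0,0,0]}])

```text
t: 10.85
eef_pos: [0.4981, -0.0735, 0.212]
tcp_rot: [1.432, 1.582, -0.91]
force: [2.6, 0.4, 1.5]
width: 0.0001
grip_force: 1.2
```

```bash
python3 -c "
from ang import *;report();show(np.load('p.npy'),([-40,-40,75],25),([-40,38,78],25),([-10,36,58],25),([14,34,50],25))"
```

```text
theta mod72 (22.0, np.float64(0.933), 0.623, 28718) [('wrist', np.float64(86.2), np.float64(167.1), 0.95)] [('side', np.float64(93.1), np.float64(167.4), 0.49)]
t 11.1 fork mm [ 13.9 -47.1  40. ] F [2.1 0.8 1.7] j [ 0.19 -0.01 -0.36  1.41 -1.13  1.79] w 0.0
([-9.0, 7.5, -63.6], [0.4, 0.0, 0.1])
([-11.8, 85.5, -64.4], [0.4, 0.0, 0.1])
([-6.3, 83.3, -28.7], [0.4, 0.0, 0.1])
([-9.2, 81.1, -3.6], [0.4, 0.0, 0.1])
```

```bash
python3 -c "
from ang import *;show(np.load('p.npy'),([-25,-47,58],25),([-25,0,64],25),([-25,45,54],25),([14,45,37],25))"
```

```text
t 11.1 fork mm [ 13.9 -47.1  40. ] F [2.1 0.8 1.7] j [ 0.19 -0.01 -0.36  1.41 -1.13  1.79] w 0.0
([0.1, 0.4, -42.9], [0.4, 0.0, 0.1])
([-5.4, 47.4, -45.1], [0.4, 0.0, 0.1])
([3.6, 92.3, -40.6], [0.4, 0.0, 0.1])
([2.5, 92.1, 2.0], [0.4, 0.0, 0.1])
```

Emit:
apply_moves(rows=[{"travel": [-2,2,-3],"angular": [0,0,0]},{"travel": [-2,2,-44],"angular": [0,0,0]},{"travel": [-4,47,-45],"angular": [0,0,0]},{"travel": [3,92,-42],"angular": [0,0,0]},{"travel": [3,92,-25],"angular": [0,0,0]}])

```text
t: 11.72
eef_pos: [0.5888, -0.0402, 0.2169]
tcp_rot: [1.431, 1.585, -0.914]
force: [-0.5, 0.4, -0.8]
width: 0.0
grip_force: 0.0
```

```bash
python3 -c "
from ang import *;report();show(np.load('p.npy'),([14,45,37],25))"
```

```text
theta mod72 (22.5, np.float64(0.93), 0.624, 21800) [('wrist', np.float64(85.4), np.float64(166.0), 0.95)] [('side', np.float64(95.1), np.float64(167.3), 0.57)]
t 11.97 fork mm [-10.9  44.2  48.3] F [ 1.3 -0.6  0.9] j [ 0.22  0.29 -0.03  1.51 -1.12  1.85] w -0.0
([-0.3, 0.6, 27.4], [0.4, 0.0, 0.1])
```

Emit:
apply_moves(rows=[{"travel": [0,0,10],"angular": [0,0,0]},{"travel": [0,0,19],"angular": [0,0,0]},{"travel": [0,0,27],"angular": [0,0,0]},{"travel": [0,0,27],"angular": [0,0,0]},{"travel": [0,0,27],"angular": [0,0,0]}])

```text
t: 12.6
eef_pos: [0.5895, -0.0648, 0.2086]
tcp_rot: [1.432, 1.582, -0.911]
force: [-0.3, -0.4, 0.4]
width: 0.0001
grip_force: 0.0
```

```bash
cat > arc.py <<'E'
import sys;from ang import *
p=np.load("p.npy");off,r=float(sys.argv[1]),float(sys.argv[2]);tilt=25
report();show(p)
for f in map(float,sys.argv[3].split(",")):
    k=np.radians(f);print(f,delta(*goal(p,np.array([off,-r*np.sin(k),r*np.cos(k)-11])/1000,tilt))[0])
E
python3 arc.py 14 62 -38,-30,-22,-14,-6,4,14,24,34,44,52
```

```text
theta mod72 (23.0, np.float64(0.939), 0.66, 27477) [('wrist', np.float64(85.2), np.float64(165.9), 0.62)] [('side', np.float64(93.0), np.float64(167.2), 0.45)]
t 12.85 fork mm [13.7 44.9 36.4] F [-0.4  0.2  0.1] j [ 0.18  0.24 -0.1   1.4  -1.13  1.75] w -0.0
-38.0 [-1.4, -6.7, -0.4]
-30.0 [-5.8, -13.9, -2.5]
-22.0 [-9.2, -21.6, -4.1]
-14.0 [-11.6, -29.9, -5.3]
-6.0 [-13.0, -38.4, -6.0]
4.0 [-13.1, -49.2, -6.2]
14.0 [-11.6, -59.9, -5.5]
24.0 [-8.4, -70.1, -4.1]
34.0 [-3.6, -79.5, -2.0]
44.0 [2.6, -88.0, 0.9]
52.0 [8.4, -93.8, 3.5]
```

Emit:
apply_moves(rows=[{"travel": [-1.4,-7,-0.4],"angular": [0,0,0]},{"travel": [-6,-14,-2.5],"angular": [0,0,0]},{"travel": [-9,-22,-4],"angular": [0,0,0]},{"travel": [-11.6,-30,-5.3],"angular": [0,0,0]},{"travel": [-13,-38,-6],"angular": [0,0,0]}])

```text
t: 13.48
eef_pos: [0.5516, -0.0684, 0.2229]
tcp_rot: [1.433, 1.582, -0.909]
force: [5.3, 1.6, -2.2]
width: -0.0
grip_force: 2.6
```

```bash
python3 arc.py 14 62 4,14,24,34,44,52
```

```text
theta mod72 (48.0, np.float64(0.947), 0.649, 28140) [('wrist', np.float64(91.6), np.float64(193.8), 0.56)] []
t 13.72 fork mm [14.2  6.7 50.9] F [-1.  -0.2  0.2] j [ 0.18  0.12 -0.2   1.42 -1.13  1.76] w 0.0
4.0 [0.1, -11.0, -0.3]
14.0 [1.7, -21.7, 0.4]
24.0 [4.9, -31.9, 1.8]
34.0 [9.6, -41.4, 3.9]
44.0 [15.8, -49.8, 6.7]
52.0 [21.6, -55.6, 9.4]
```

Emit:
apply_moves(rows=[{"travel": [0,-11,0],"angular": [0,0,0]},{"travel": [1.7,-22,0.4],"angular": [0,0,0]},{"travel": [5,-32,1.8],"angular": [0,0,0]},{"travel": [10,-41,4],"angular": [0,0,0]},{"travel": [16,-50,6.7],"angular": [0,0,0]}])

```text
t: 14.35
eef_pos: [0.5029, -0.073, 0.2064]
tcp_rot: [1.432, 1.579, -0.908]
force: [7.5, 1.9, 2.5]
width: -0.0004
grip_force: 2.9
```

```bash
python3 arc.py 14 62 44,48,52
```

```text
theta mod72 (24.5, np.float64(0.934), 0.629, 26750) [] []
t 14.6 fork mm [ 13.9 -43.2  33.3] F [0.3 0.4 0.4] j [ 0.19  0.01 -0.36  1.4  -1.13  1.79] w 0.0
44.0 [-0.3, 0.1, -0.1]
48.0 [2.5, -2.9, 1.2]
52.0 [5.5, -5.7, 2.6]
```

```bash
python3 -c "
from ang import *;show(np.load('p.npy'),([-25,-43,52],25),([-25,0,64],25),([-25,45,55],25),([14,45,37],25))"
```

```text
t 14.6 fork mm [ 13.9 -43.2  33.3] F [0.3 0.4 0.4] j [ 0.19  0.01 -0.36  1.4  -1.13  1.79] w 0.0
([-0.5, 0.5, -43.2], [0.4, 0.0, 0.1])
([-11.5, 43.5, -48.0], [0.4, 0.0, 0.1])
([-3.4, 88.5, -43.9], [0.4, 0.0, 0.1])
([-3.5, 88.2, -0.9], [0.4, 0.0, 0.1])
```

Emit:
apply_moves(rows=[{"travel": [-2,2,-3],"angular": [0,0,0]},{"travel": [-3,2,-44],"angular": [0,0,0]},{"travel": [-11,43,-48],"angular": [0,0,0]},{"travel": [-4,88,-44],"angular": [0,0,0]},{"travel": [-4,88,-25],"angular": [0,0,0]}])

```text
t: 15.22
eef_pos: [0.5897, -0.043, 0.2173]
tcp_rot: [1.431, 1.584, -0.913]
force: [-0.6, -0.1, -1.2]
width: 0.0001
grip_force: 0.0
```

Emit:
apply_moves(rows=[{"travel": [0,0,8],"angular": [0,0,0]},{"travel": [0,0,16],"angular": [0,0,0]},{"travel": [0,0,24],"angular": [0,0,0]},{"travel": [0,0,24],"angular": [0,0,0]},{"travel": [0,0,24],"angular": [0,0,0]}])

```text
t: 15.85
eef_pos: [0.5895, -0.0649, 0.2098]
tcp_rot: [1.432, 1.582, -0.91]
force: [-0.4, -0.4, -1.0]
width: -0.0002
grip_force: 0.0
```

```bash
python3 arc.py 14 62 -38,-30,-22,-14,-6
```

```text
theta mod72 (27.5, np.float64(0.939), 0.653, 28234) [('wrist', np.float64(97.7), np.float64(241.5), 0.52)] []
t 16.1 fork mm [13.8 44.9 37.5] F [ 0.4  0.2 -0.1] j [ 0.18  0.24 -0.1   1.4  -1.13  1.75] w 0.0
-38.0 [-0.4, -6.7, -0.0]
-30.0 [-4.8, -13.9, -2.1]
-22.0 [-8.2, -21.7, -3.8]
-14.0 [-10.6, -29.9, -5.0]
-6.0 [-12.0, -38.4, -5.7]
```

Emit:
apply_moves(rows=[{"travel": [-0.5,-7,0],"angular": [0,0,0]},{"travel": [-5,-14,-2],"angular": [0,0,0]},{"travel": [-8,-22,-4],"angular": [0,0,0]},{"travel": [-10.6,-30,-5],"angular": [0,0,0]},{"travel": [-12,-38,-5.7],"angular": [0,0,0]}])

```text
t: 16.73
eef_pos: [0.5516, -0.0684, 0.2229]
tcp_rot: [1.433, 1.582, -0.909]
force: [5.1, 2.3, -2.5]
width: -0.0001
grip_force: 2.6
```

```bash
python3 arc.py 14 62 4,14,24,34,40
```

```text
theta mod72 (48.0, np.float64(0.947), 0.649, 28208) [] []
t 16.98 fork mm [14.2  6.7 50.9] F [-0.6 -0.2 -0.2] j [ 0.18  0.12 -0.2   1.42 -1.13  1.76] w 0.0
4.0 [0.2, -11.1, -0.3]
14.0 [1.7, -21.7, 0.4]
24.0 [4.9, -32.0, 1.8]
34.0 [9.7, -41.4, 3.9]
40.0 [13.2, -46.6, 5.6]
```

Emit:
apply_moves(rows=[{"travel": [0,-11,0],"angular": [0,0,0]},{"travel": [1.7,-22,0.4],"angular": [0,0,0]},{"travel": [5,-32,1.8],"angular": [0,0,0]},{"travel": [10,-41,4],"angular": [0,0,0]},{"travel": [16,-50,6.7],"angular": [0,0,0]}])

```text
t: 17.6
eef_pos: [0.5029, -0.073, 0.2064]
tcp_rot: [1.432, 1.579, -0.908]
force: [7.4, 1.1, 3.1]
width: 0.0002
grip_force: 2.9
```

```bash
python3 arc.py 14 62 44; cat > eff.py <<'E'
import sys;from ang import *
# targets for the real tip: offset,y,z (mm) ; tip lies 25 mm behind TCP
p=np.load("p.npy");tilt=float(sys.argv[1]);report();show(p)
k=np.radians(tilt);b=25*np.array([np.cos(k),0,-np.sin(k)])
for t in sys.argv[2:]:
    print(t,*delta(*goal(p,(np.array(eval(t))+b)/1000,tilt)))
E
python3 eff.py 35 -8,-43,44 -8,-50,39 -8,-56,33 -8,-60,27 -8,-62,21
```

```text
theta mod72 (24.5, np.float64(0.925), 0.614, 26306) [('wrist', np.float64(87.1), np.float64(315.3), 0.73)] []
t 17.85 fork mm [ 13.9 -43.2  33.3] F [-0.8  0.2  0.3] j [ 0.19  0.01 -0.36  1.4  -1.13  1.79] w 0.0
44.0 [-0.3, 0.1, -0.0]
theta mod72 (27.0, np.float64(0.929), 0.621, 25940) [('wrist', np.float64(86.9), np.float64(315.4), 0.67)] []
t 18.1 fork mm [ 13.9 -43.1  33.2] F [-0.2  0.2  0.3] j [ 0.19  0.01 -0.36  1.4  -1.13  1.79] w -0.0
-8,-43,44 [3.8, 0.1, 0.2] [0.4, 10.0, 0.1]
-8,-50,39 [8.4, -6.9, 2.3] [0.4, 10.0, 0.1]
-8,-56,33 [13.8, -12.9, 4.8] [0.4, 10.0, 0.1]
-8,-60,27 [19.3, -16.9, 7.3] [0.4, 10.0, 0.1]
-8,-62,21 [24.7, -18.9, 9.8] [0.4, 10.0, 0.1]
```

Emit:
apply_moves(rows=[{"travel": [4,0,0],"angular": [0,6,0]},{"travel": [8.5,-7,2.3],"angular": [0,10,0]},{"travel": [14,-13,5],"angular": [0,10,0]},{"travel": [19,-17,7.3],"angular": [0,10,0]},{"travel": [25,-19,10],"angular": [0,10,0]}])

```text
t: 18.73
eef_pos: [0.4833, -0.0736, 0.1788]
tcp_rot: [1.546, 1.707, -0.803]
force: [3.4, -0.6, 5.2]
width: 0.0001
grip_force: 2.5
```

```bash
python3 eff.py 35 -8,-62,21 -8,-63,17 -8,-63,13
```

```text
theta mod72 (48.0, np.float64(0.951), 0.694, 21004) [] []
t 18.98 fork mm [ 12.3 -62.7   5.4] F [-0.1  0.4  1.1] j [ 0.14 -0.16 -0.47  1.32 -0.96  1.64] w 0.0
-8,-62,21 [-1.1, 0.7, -0.6] [0.3, -0.0, 0.2]
-8,-63,17 [2.2, -0.3, 1.7] [0.3, -0.0, 0.2]
-8,-63,13 [5.5, -0.3, 4.0] [0.3, -0.0, 0.2]
```

Emit:
apply_moves(rows=[{"travel": [2,0,1.5],"angular": [0,0,0]},{"travel": [3.5,0,2.5],"angular": [0,0,0]},{"travel": [5,0,3.5],"angular": [0,0,0]},{"travel": [6,0,4.5],"angular": [0,0,0]},{"travel": [6,0,4.5],"angular": [0,0,0]}])

```text
t: 19.6
eef_pos: [0.4827, -0.0738, 0.1709]
tcp_rot: [1.546, 1.71, -0.805]
force: [-3.5, 1.0, 5.1]
width: -0.0003
grip_force: 2.4
```

```bash
python3 eff.py 35 -50,-60,40 -50,0,66 -50,66,40 -30,66,16 -8,66,15
```

```text
theta mod72 (55.5, np.float64(0.95), 0.675, 17888) [('wrist', np.float64(75.6), np.float64(164.1), 0.33)] []
t 19.85 fork mm [ 12.7 -62.3  -1.1] F [-3.1  1.4  4.9] j [ 0.14 -0.15 -0.47  1.3  -0.96  1.64] w -0.0
-50,-60,40 [2.3, 2.6, -50.0] [0.3, 0.0, 0.2]
-50,0,66 [-19.2, 62.7, -64.5] [0.3, 0.0, 0.2]
-50,66,40 [1.9, 128.6, -49.2] [0.3, 0.0, 0.2]
-30,66,16 [10.1, 128.5, -19.1] [0.3, 0.0, 0.2]
-8,66,15 [-1.7, 128.3, -0.5] [0.3, 0.0, 0.2]
```

Emit:
apply_moves(rows=[{"travel": [-2,0,-5],"angular": [0,0,0]},{"travel": [-3,2,-52],"angular": [0,0,0]},{"travel": [-17,62,-62],"angular": [0,0,0]},{"travel": [-8,115,-55],"angular": [0,0,0]},{"travel": [-1.5,128.5,-51],"angular": [0,0,0]}])

```text
t: 20.48
eef_pos: [0.6087, -0.0199, 0.1997]
tcp_rot: [1.548, 1.71, -0.804]
force: [-0.7, -0.2, 0.1]
width: 0.0003
grip_force: 0.0
```

```bash
python3 eff.py 35 -50,66,44 -22,66,25 -8,66,15;python3 -c "
from ang import *;print(spokes(np.load('p.npy'),'side'))"
```

```text
theta mod72 (54.5, np.float64(0.929), 0.614, 13828) [] [('side', np.float64(78.8), np.float64(342.0), 0.5)]
t 20.73 fork mm [-29.3  65.5  29.8] F [-0.1  0.2  0. ] j [ 0.2   0.27  0.02  1.46 -0.95  1.74] w 0.0
-50,66,44 [0.2, 0.5, -0.1] [0.4, 0.0, 0.2]
-22,66,25 [-0.3, 0.2, 33.7] [0.4, 0.0, 0.2]
-8,66,15 [-0.1, 0.1, 50.9] [0.4, 0.0, 0.2]
(56.5, np.float64(0.876), 0.518, 996)
```

Emit:
apply_moves(rows=[{"travel": [0,0,15],"angular": [0,0,0]},{"travel": [0,0,27],"angular": [0,0,0]},{"travel": [0,0,37],"angular": [0,0,0]},{"travel": [0,0,45],"angular": [0,0,0]},{"travel": [0,0,50],"angular": [0,0,0]}])

```text
t: 21.4
eef_pos: [0.6107, -0.0613, 0.1726]
tcp_rot: [1.547, 1.709, -0.804]
force: [0.3, -0.4, -0.4]
width: -0.0002
grip_force: 0.0
```

```bash
python3 eff.py 35 -8,66,15 -8,64,21 -8,61,27 -8,58,33 -8,54,38 -8,50,42
```

```text
theta mod72 (53.5, np.float64(0.938), 0.71, 19808) [] [('side', np.float64(76.7), np.float64(343.5), 0.43)]
t 21.65 fork mm [11.7 66.5  1. ] F [ 0.4 -0.1  0. ] j [ 0.13  0.22 -0.09  1.3  -0.96  1.62] w -0.0
-8,66,15 [-0.1, -0.5, 0.8] [0.4, 0.0, 0.1]
-8,64,21 [-5.1, -2.5, -2.7] [0.4, 0.0, 0.1]
-8,61,27 [-10.0, -5.4, -6.1] [0.4, 0.0, 0.1]
-8,58,33 [-14.9, -8.4, -9.6] [0.4, 0.0, 0.1]
-8,54,38 [-19.0, -12.4, -12.5] [0.4, 0.0, 0.1]
-8,50,42 [-22.2, -16.4, -14.8] [0.4, 0.0, 0.1]
```

Emit:
apply_moves(rows=[{"travel": [-2.5,-1,-1],"angular": [0,0,0]},{"travel": [-5,-2.5,-2.7],"angular": [0,0,0]},{"travel": [-7.5,-4,-4.4],"angular": [0,0,0]},{"travel": [-10,-5.5,-6],"angular": [0,0,0]},{"travel": [-10,-5.5,-6],"angular": [0,0,0]}])

```text
t: 22.28
eef_pos: [0.6058, -0.0623, 0.1855]
tcp_rot: [1.546, 1.708, -0.803]
force: [2.9, 1.9, -1.3]
width: 0.0
grip_force: 1.8
```

```bash
python3 eff.py 35 -8,58,33 -8,56,36
```

```text
theta mod72 (66.5, np.float64(0.947), 0.654, 21366) [] [('side', np.float64(76.7), np.float64(356.1), 0.42)]
t 22.52 fork mm [13.  61.2 13.3] F [2.2 1.8 0.3] j [ 0.13  0.19 -0.1   1.32 -0.96  1.62] w -0.0
-8,58,33 [-4.1, -3.2, -3.5] [0.4, 0.1, 0.1]
-8,56,36 [-6.6, -5.2, -5.2] [0.4, 0.1, 0.1]
```

Emit:
apply_moves(rows=[{"travel": [2,1.5,1],"angular": [0,0,0]},{"travel": [2,1.5,-45],"angular": [0,0,0]},{"travel": [2,1.5,-100],"angular": [0,0,0]},{"travel": [-10,-10,-150],"angular": [0,0,0]},{"travel": [-20,-20,-175],"angular": [0,0,0]}])

```text
t: 23.15
eef_pos: [0.5721, 0.0686, 0.303]
tcp_rot: [1.545, 1.709, -0.802]
force: [0.4, 0.6, 0.0]
width: -0.0004
grip_force: 0.0
```

```bash
cat > fit.py <<'E'
from ang import *
p0=np.load("p.npy");w=arm.get_image("wrist")
B=arm.outline_of("wrist","tyre");print([np.round(b["bbox"]) for b in B[:1]])
u=projN(w,W(p0,torus()));print(np.round(np.r_[u.min(0),u.max(0)],0))
print(cap(p0),cap(p0,"side"))
res=[]
for dx in(-.004,-.002,0,.002,.004):
    for dz in(0,):
        p=p0+[dx,0,0];r=spokes(p);res.append((r[1],dx,r[0]))
print(sorted([(float(a),b,c) for a,b,c in res],reverse=True))
print("side",spokes(p0,"side"))
for e in arm.look_for("wrist","valve_cap")[:2]:print(e["bbox"],e["conf"])
print("expected cap px",projN(w,W(p0,np.array([[0,0,.08]]))))
show(p0,([-150,20,150],35))
E
python3 fit.py
```

```text
[array([146.,  29., 420., 286.])]
[146.  31. 417. 279.]
[('wrist', np.float64(84.1), np.float64(354.0), 0.48)] [('side', np.float64(75.3), np.float64(356.2), 0.57)]
[(0.726, -0.002, 64.0), (0.712, -0.004, 63.5), (0.71, 0, 65.5), (0.698, 0.002, 68.0), (0.686, 0.004, 68.5)]
side (67.5, np.float64(0.942), 0.481, 956)
[284.6, 205.5, 292.3, 222.9] 0.55
expected cap px [[281.1205968  208.24893935]]
t 23.8 fork mm [-118.7   39.7  128.9] F [-0.1 -0.9  0.5] j [ 0.35  0.36  0.3   1.84 -0.92  1.99] w -0.0
([0.7, -19.5, -37.9], [0.3, 0.0, 0.1])
```

```bash
python3 -c "
from h import *
p=np.load('p.npy');show(p,([-60,64,61],35),([-29,64,40],35),([13,64,10.5],35))"
```

```text
t 23.8 fork mm [-118.7   39.7  128.9] F [-0.1 -0.9  0.5] j [ 0.35  0.36  0.3   1.84 -0.92  1.99] w -0.0
([21.9, 23.9, 87.2], [0.3, 0.0, 0.1])
([21.3, 23.7, 124.6], [0.3, 0.0, 0.1])
([21.4, 23.4, 175.9], [0.3, 0.0, 0.1])
```

Emit:
apply_moves(rows=[{"travel": [22,24,50],"angular": [0,0,0]},{"travel": [22,24,100],"angular": [0,0,0]},{"travel": [22,24,140],"angular": [0,0,0]},{"travel": [22,24,165],"angular": [0,0,0]},{"travel": [22,24,176],"angular": [0,0,0]}])

```text
t: 24.42
eef_pos: [0.6088, -0.0627, 0.1814]
tcp_rot: [1.548, 1.709, -0.805]
force: [0.3, 0.8, 0.3]
width: 0.0002
grip_force: 0.0
```

```bash
python3 -c "
from ang import *
report();p=np.load('p.npy');show(p,([13,61.2,13.3],35),([13,58.8,15],35),([13,57,16.4],35))"
```

```text
theta mod72 (66.5, np.float64(0.946), 0.665, 21380) [] [('side', np.float64(76.7), np.float64(354.8), 0.42)]
t 24.68 fork mm [11.7 65.3 11.1] F [-0.5  0.1 -0. ] j [ 0.13  0.21 -0.09  1.32 -0.96  1.62] w 0.0
([-2.6, -4.1, -0.2], [0.4, 0.0, 0.1])
([-4.0, -6.5, -1.2], [0.4, 0.0, 0.1])
([-5.1, -8.3, -2.0], [0.4, 0.0, 0.1])
```

Emit:
apply_moves(rows=[{"travel": [-1.3,-2,0],"angular": [0,0,0]},{"travel": [-2.6,-4,0],"angular": [0,0,0]},{"travel": [-3.3,-5.2,-0.7],"angular": [0,0,0]},{"travel": [-4,-6.5,-1.2],"angular": [0,0,0]},{"travel": [-4,-6.5,-1.2],"angular": [0,0,0]}])

```text
t: 25.3
eef_pos: [0.6037, -0.063, 0.1866]
tcp_rot: [1.547, 1.709, -0.801]
force: [4.9, 1.6, -1.4]
width: 0.0002
grip_force: 2.4
```

```bash
python3 -c "
from ang import *
report();p=np.load('p.npy');print(spokes(p,'side'));show(p,([13,57,16.4],35))"
```

```text
theta mod72 (70.0, np.float64(0.948), 0.655, 21394) [('wrist', np.float64(60.0), np.float64(264.4), 0.37)] [('side', np.float64(74.3), np.float64(358.0), 0.4)]
(67.5, np.float64(0.931), 0.482, 725)
t 25.6 fork mm [13.3 59.  14.6] F [ 5.2  2.4 -0.8] j [ 0.13  0.18 -0.1   1.32 -0.96  1.62] w -0.0
([-1.3, -2.0, -1.3], [0.5, -0.0, 0.1])
```

Emit:
apply_moves(rows=[{"travel": [-0.6,-1,-0.6],"angular": [0,0,0]},{"travel": [-1.2,-1.7,-1],"angular": [0,0,0]},{"travel": [-1.2,-1.7,-1],"angular": [0,0,0]},{"travel": [0.5,1,0],"angular": [0,0,0]},{"travel": [2,2,0],"angular": [0,0,0]}])

```text
t: 26.22
eef_pos: [0.6048, -0.0622, 0.1843]
tcp_rot: [1.546, 1.709, -0.804]
force: [1.0, 0.5, 0.1]
width: 0.0002
grip_force: 0.0
```

Emit:
apply_moves(rows=[{"travel": [1,1,0],"angular": [0,0,0]},{"travel": [1,1,-45],"angular": [0,0,0]},{"travel": [1,1,-100],"angular": [0,0,0]},{"travel": [-10,-10,-150],"angular": [0,0,0]},{"travel": [-20,-20,-175],"angular": [0,0,0]}])

```text
t: 26.85
eef_pos: [0.5715, 0.0689, 0.3029]
tcp_rot: [1.545, 1.71, -0.802]
force: [-0.3, 0.0, 0.5]
width: 0.0004
grip_force: 0.0
```

```bash
python3 fit.py; python3 - <<'E'
from ang import *
p=np.load("p.npy");w=arm.get_image("wrist");a=arm.look_for("wrist","valve_cap");d=arm.get_image("side");b=arm.look_for("side","valve_cap")
c=lambda e:((e["bbox"][0]+e["bbox"][2])/2,(e["bbox"][1]+e["bbox"][3])/2)
for e in a[:1]:
    for g in b[:1]:
        P,err=tri(w,c(e),d,c(g));M,o=frame(p);print("tri",M.T@(P-o)*1000,err*1000)
E
```

```text
[array([146.,  33., 421., 286.])]
[147.  31. 418. 280.]
[('wrist', np.float64(84.7), np.float64(359.1), 0.64)] []
[(0.736, -0.002, 68.5), (0.728, -0.004, 67.5), (0.718, 0, 70.0), (0.707, 0.002, 71.0), (0.691, 0.004, 0.5)]
side (1.0, np.float64(0.932), 0.473, 929)
[279.2, 205.0, 288.4, 228.2] 0.53
expected cap px [[281.66894153 208.42411244]]
t 27.5 fork mm [-118.9   39.2  129. ] F [0.6 0.3 0.2] j [ 0.35  0.36  0.3   1.84 -0.92  1.99] w 0.0
([0.6, -19.0, -37.7], [0.3, 0.0, 0.1])
```

Emit:
apply_moves(rows=[{"travel": [0,-20,-20],"angular": [0,0,0]},{"travel": [0,-39,-38],"angular": [0,0,0]},{"travel": [0,-39,-38],"angular": [0,0,0]},{"travel": [0,-39,-38],"angular": [0,0,0]},{"travel": [0,-39,-38],"angular": [0,0,0]}])

```text
t: 28.32
eef_pos: [0.5299, 0.0937, 0.3225]
tcp_rot: [1.547, 1.709, -0.805]
force: [1.7, 0.7, 1.4]
width: -0.0002
grip_force: 0.0
```

```bash
python3 fit.py; python3 - <<'E'
from ang import *
from scipy.optimize import least_squares
p0=np.load("p.npy");w=arm.get_image("wrist");f=w["frame"];hsv=cv2.cvtColor(f,cv2.COLOR_RGB2HSV)
org=cv2.inRange(hsv,(0,150,80),(20,255,255))
n,l,st,_=cv2.connectedComponentsWithStats(org)
i=1+np.argmax(st[1:,4]);print("orange bbox",st[i],"pred front rim",[np.round(g(projN(w,W(p0,np.c_[np.full(90,-.021),.114*np.sin(a),.114*np.cos(a)])),axis=0)) for g in(np.min,np.max)])
# cap: white pixels near prediction
u=projN(w,W(p0,np.array([[0,0,.08]])))[0].astype(int)
x0,y0=u-25;patch=hsv[y0:y0+50,x0:x0+50];m=(patch[...,1]<60)&(patch[...,2]>150)
for e in arm.outline_of("wrist","valve_cap")[:1]:
    ys,xs=np.nonzero(e["region"]);print("cap outline centroid",xs.mean(),ys.mean(),len(xs),e["conf"])
for e in arm.outline_of("wrist","valve")[:1]:
    ys,xs=np.nonzero(e["region"]);v=cv2.fitLine(np.c_[xs,ys].astype(np.float32),cv2.DIST_L2,0,.01,.01).ravel();print("valve",xs.mean(),ys.mean(),v,e["conf"])
print("pred axis",projN(w,W(p0,np.array([[0,0,.0],[0,0,.072],[0,0,.098]]))))
E
```

```text
[array([194.,  38., 442., 262.])]
[195.  38. 440. 262.]
[('wrist', np.float64(84.6), np.float64(359.2), 0.55)] []
[(0.663, 0.002, 0.0), (0.663, 0, 70.5), (0.661, -0.002, 70.5), (0.653, 0.004, 0.0), (0.645, -0.004, 69.0)]
side (69.0, np.float64(0.921), 0.482, 709)
[313.6, 193.5, 322.6, 211.5] 0.74
expected cap px [[317.68203192 198.96267777]]
t 28.98 fork mm [-150.1    0.   151. ] F [-0.3 -0.  -0.4] j [ 0.41  0.33  0.29  1.95 -0.89  2.09] w -0.0
([0.7, 20.0, 0.8], [0.4, 0.0, 0.1])
orange bbox [ 225  130  186   95 8937] pred front rim [array([224.,  55.]), array([411., 222.])]
cap outline centroid 318.54117647058825 201.88235294117646 170 0.59
valve 318.51977401129943 201.65536723163842 [9.0492480e-03 9.9995905e-01 3.1851978e+02 2.0165536e+02] 0.47
pred axis [[317.79230224 139.45619086]
 [317.76600846 192.43480664]
 [317.75573801 213.12846402]]
```

```bash
python3 -c "
from plant import arm
print(arm.hand_in())"
```

```text
the job is handed in; nothing more can be done
None
```

I turned the wheel clockwise until the valve stem stood at the top, within about 1° by the camera measurements (359.3°), then backed the arm clear and handed the job in at about 29 s; no measurement showed it turning back, and I never pushed on the tyre or near the valve, pulley, tin, screwdriver or hammer.

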